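# Take the orange fence stop out of its T-slot

## Robot

A 6-joint arm with a two-finger parallel gripper is mounted at the origin on a cart in front of the work surface, level with it; the furniture and walls round the work are solid. World frame = base frame: x ahead of the robot, y to its left, z up, the work surface at z = 0. Lengths are in m, angles in degrees, forces in N, time in s.
With the tool pointing down it reaches from about 0.25 to 0.725 m from the base axis. Payload 9.7 kg.
Tool frame: the origin (TCP) lies midway between the tips of the shut fingers; the grasp point (between the pads) lies 19 mm behind it (grip_point_offset is the distance from the TCP to the grasp point, in m); y points along the fingers, z is the direction in which the jaws open and shut, and the axes are right-handed (so a half turn about y gives the same grasp; the last joint's range is limited). The gripper opens to 85 mm and grips with 20 to 120 N. Pads are 22 mm wide; open, the fingers measure 114 mm over their backs; the gripper's body (76 mm by 85 mm) begins 54 mm behind the grasp point. The pads swing forward as they close: fully open they stand 13 mm farther back than shut.
Start: joints at [69.844, 4.979, 10.078, 95.1, 0, 90], TCP at [0.19, 0.516, 0.231] pointing down, gripper open.
Joint ranges: [-179.16, 179.16], [-48.56, 103.87], [-65.8, 70.77], [-126.05, 130.52], [-82.76, 87.17], [-180, 180]. Speed limits (degrees/s): [127.2, 127.2, 147.25, 180, 180, 180].

## Interface

Orientations are given as [roll, pitch, yaw] about the fixed x, y, z axes, in that order (R = Rz(yaw) Ry(pitch) Rx(roll)).
In Python, from workcell import get_obs, camera, job_done, grip_point_offset gives the robot as it stands.
- The arm moves only by the tool move_arm, never from a script. Its argument "deltas" is a list that holds one entry, the list of rows, each a list of 4 numbers: the shift along the tool's x, y, z in m, then the turn about the tool's y in degrees. A call has 1 to 5 rows; each row is the pose to reach, as a shift and turn from the pose commanded when the call began, along the tool's axes at that moment; what a row does not reach only later rows make up. A row lasts 1/10 s, in which the tool goes at most 50 mm and 8.59 degrees, less where a joint would pass 70% of its speed; a pose out of reach is approached as far as the arm can. A call with a gripper value outside its range is refused whole. "claw" is the finger opening in m, from 0 to 0.0854, set as the call begins (left out, the last holds). The fingers move at their own pace and stop on an object; "newtons" is the grip in N (left out, the last holds). Time passes only in rows, so rows that repeat a pose let the fingers close. It gives the time, the measured TCP pose, the force and the opening at its end, in the units of the state.
- get_obs(): the state, without advancing time (a new reading comes with each control period).
- camera(name): name is "side" or "top" or "wrist"; returns a dict with "color" (420x560x3 uint8, blue, green, red), "range_z" (420x560 float32, m along the optical axis (not along the pixel's ray), 0 where there is no reading), "fx", "fy", "cx", "cy" (pixels), "k1" (the pictures are not rectified: a ray, as slopes to the right and down, at radius r is drawn at 1 + k1 r^2 times it, then the intrinsics apply), "T" (4x4, takes a point from camera to world coordinates). Camera axes: x right, y down, z forward; pixel columns grow to the right and rows downward; lengths in m; the calibration is good to about 2 mm. A picture is of the moment at which its call begins.
- job_done(): hands the job in, once; it reports no verdict.
The state is a dict: "time": time; "q": joint angles; "qd": joint speeds; "joint_efforts": joint torques, N m; "ee_pos": TCP position; "tcp_rot": TCP orientation; "wrist_force": force on the tool from outside, world axes, zero at the start; "torque": the same for the moment, N m; "opening": finger opening in m.
Only numpy, scipy, OpenCV 4.12 (cv2) and the standard library are available. Lean on these libraries where they do the work, as an engineer would, in place of code of your own. Each camera call takes 0.05 s, during which the arm holds its last target. There are 200 camera calls.

## Task

The plate fixture is being changed over: slide the orange fence stop along its T-slot to the open end of the slotted plate, lift it out there and stand it upright in the clear tray. Leave the blue stop where it is in its own slot.

Things in the scene. Friction and masses are not known exactly. Their poses are not given: they have to be found in the camera images.
- orange_stop: Orange fence stop, 80 mm tall, about 0.2 kg, loose in its slot with 2 mm side play. Origin: centre of the foot's underside; z up, y along the slot. From the origin up: steel T-foot 0-7 mm (30 in x, 36 in y), neck to 17 (10 x 36), shoulder to 27 (34 x 36), plain upright 27-80 mm (24 in x, 36 in y): grip its upper half, across either pair of faces. Slides freely; under the lips it cannot lift out.
- blue_stop: A second fence stop, the same but blue, loose in the other slot; to be left where it is. Origin and axes as for the orange stop.
- slot_plate: Aluminium plate fixed to the bench, 148 (x) x 220 (y) x 23 mm; origin: centre of underside, z up. Two T-slots along y at x = -38 and +38 mm; either may hold the orange stop. Slot floor 8 mm up, 34 mm wide under lips (18-23 mm up, 14 mm gap). Closed at y = -110 mm. Open end is +y: from y = +40 to +110 mm the lips are cut away, no end wall; a stop centred at y = +75 mm lifts straight out.
- tray: Empty shallow clear plastic tray fixed to the bench, 112 mm (x) by 272 mm (y) over its rim, walls 36 mm high, inside 96 x 256 mm. Origin: centre of its underside; y along its length, z up; inner floor 2 mm above the origin.

How it is judged:
By the outcome, as a careful person would: the job done as asked, in the order asked, and still so for the second after the job is handed in, with the robot touching nothing.
It also fails if it takes over 42 s, if anything falls off the work surface, if the arm or the gripper's body presses on something with over 40 N, if the wrist force passes 120 N, or if a joint passes its speed limit or range.

## Working session

There is one attempt and no reset: what is moved stays moved. The work goes in short steps, Python scripts to look and compute and a tool call to move; the robot and the scene stay as the last step left them, time stands still between calls to the robot, and variables do not carry over. Pictures are saved under pics/ and viewed, about 8 in all and at most 12, crops included, and the job is handed in when it is done.

Besides the shell and the picture viewer there is one more tool, called after ">>>" as name(argument=value, ...), one argument or row to a line, values as JSON. move_arm: Moves the arm, as the interface text tells. Its arguments: {"type":"object","properties":{"deltas":{"type":"array"},"claw":{"type":"number"},"newtons":{"type":"number"}},"required":["deltas"]}

```bash
mkdir -p pics; cat > h.py <<'E'
import numpy as np, cv2
from workcell import get_obs, camera, job_done, grip_point_offset
def pts(c):
    h,w=c["range_z"].shape
    u,v=np.meshgrid(np.arange(w),np.arange(h))
    K=np.array([[c["fx"],0,c["cx"]],[0,c["fy"],c["cy"]],[0,0,1.]])
    n=cv2.undistortPoints(np.stack([u,v],-1).reshape(-1,1,2).astype(float),K,np.array([c["k1"],0,0,0.])).reshape(h,w,2)
    z=c["range_z"]
    P=np.stack([n[...,0]*z,n[...,1]*z,z],-1)@c["T"][:3,:3].T+c["T"][:3,3]
    P[z<=0]=np.nan
    return P
E
python3 - <<'E'
from h import *
o=get_obs();print({k:np.round(v,3) for k,v in o.items()},grip_point_offset)
a=camera("top");b=camera("side")
cv2.imwrite("pics/top0.png",a["color"]);cv2.imwrite("pics/side0.png",b["color"])
for n,c in(("top",a),("side",b)):
    P=pts(c);hsv=cv2.cvtColor(c["color"],cv2.COLOR_BGR2HSV)
    print(n,np.round(c["T"],3).tolist())
    for nm,lo,hi in(("orange",5,20),("blue",100,125)):
        m=(hsv[...,0]>=lo)&(hsv[...,0]<=hi)&(hsv[...,1]>140)&(hsv[...,2]>60)
        k,l,s,ce=cv2.connectedComponentsWithStats(m.astype(np.uint8))
        for i in range(1,k):
            if s[i,4]>60:
                Q=P[l==i];print(nm,s[i],np.round(np.nanmin(Q,0),3),np.round(np.nanmax(Q,0),3),np.round(np.nanmedian(Q,0),3))
E
```

```text
{'time': np.float64(0.0), 'q': array([6.9843e+01, 5.0120e+00, 1.0036e+01, 9.5099e+01, 1.0000e-03,
       9.0001e+01]), 'qd': array([-0.076, -0.122, -0.027, -0.066, -0.034,  0.021]), 'joint_efforts': array([ 4.0000e-03, -5.2039e+01,  4.6480e+01,  1.7000e-02,  0.0000e+00,
       -0.0000e+00]), 'ee_pos': array([0.189, 0.516, 0.231]), 'tcp_rot': array([-9.0075e+01,  1.0000e-03, -2.0158e+01]), 'wrist_force': array([-1.151,  0.504,  0.058]), 'torque': array([-0.001, -0.001,  0.023]), 'opening': np.float64(0.085)} 0.0187
top [[-0.024, -0.998, 0.053, 0.473], [-1.0, 0.023, -0.01, 0.089], [0.009, -0.053, -0.999, 1.066], [0.0, 0.0, 0.0, 1.0]]
orange [  2 171  23  33 233] [0.557 0.72  0.029] [0.636 0.77  0.085] [0.587 0.728 0.059]
orange [359 211  22  18 182] [ 0.475 -0.152  0.021] [ 0.516 -0.105  0.096] [ 0.498 -0.122  0.087]
blue [ 48 135  11  11  97] [0.679 0.586 0.118] [0.703 0.612 0.129] [0.691 0.597 0.125]
blue [357 178  21  17 156] [ 0.557 -0.156  0.009] [ 0.597 -0.103  0.092] [ 0.575 -0.12   0.087]
side [[-0.998, -0.019, 0.06, 0.476], [-0.061, 0.541, -0.839, 0.801], [-0.016, -0.841, -0.541, 0.487], [0.0, 0.0, 0.0, 1.0]]
orange [288 144  17  29 296] [ 0.475 -0.137  0.027] [ 0.516 -0.099  0.09 ] [ 0.497 -0.109  0.067]
blue [ 63 400  28  20 454] [0.677 0.59  0.124] [0.704 0.611 0.129] [0.69  0.601 0.126]
```

View pics/top0.png

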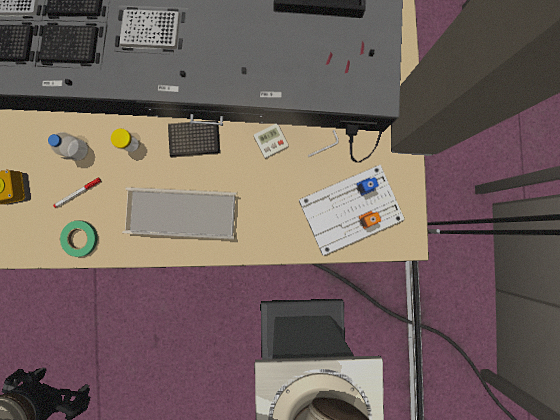

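View pics/side0.png

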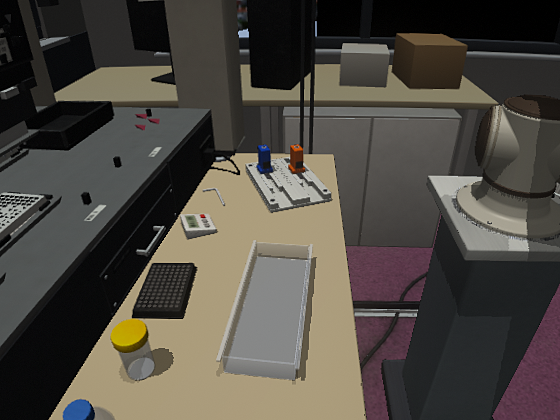

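Top view: the plate is at about (300-403, 166-255), with the orange stop at (370,219) and blue at (368,186), both near the closed right end. The cut-away open end faces left (+y). The tray is at (125-237, 187-238). The side view agrees. Next I'll fit the poses.

```bash
python3 - <<'E'
from h import *
c=camera("top");P=pts(c);print(c["fx"],c["k1"])
m=(P[...,2]>.012)&(P[...,2]<.032)&(abs(P[...,0]-.53)<.16)&(abs(P[...,1]+.07)<.16)
k,l,s,ce=cv2.connectedComponentsWithStats(m.astype(np.uint8));i=1+np.argmax(s[1:,4]);
print("plate",s[i],cv2.minAreaRect(P[l==i][:,:2].astype(np.float32)),np.nanmedian(P[l==i][:,2]))
for y in (-.05,):pass
# tray
u=c["color"][170:260,110:250];z=P[170:260,110:250]
for lo,hi in((-.01,.008),(.02,.045)):
    q=z[(z[...,2]>lo)&(z[...,2]<hi)];print(lo,len(q))
q=z[(z[...,2]>.018)&(z[...,2]<.05)];print("rim",np.nanmin(q,0),np.nanmax(q,0),cv2.minAreaRect(q[:,:2].astype(np.float32)))
b=camera("side");Q=pts(b);mm=(Q[...,2]>.018)&(Q[...,2]<.05)&(abs(Q[...,0]-.48)<.1)&(abs(Q[...,1]-.33)<.2)
k,l,s,ce=cv2.connectedComponentsWithStats(mm.astype(np.uint8));i=1+np.argmax(s[1:,4]);print("side rim",s[i],cv2.minAreaRect(Q[l==i][:,:2].astype(np.float32)))
big=cv2.resize(c["color"][160:262,115:405],None,fx=2.7,fy=2.7,interpolation=cv2.INTER_CUBIC)
zz=np.nan_to_num(P[160:262,115:405,2]);d=cv2.applyColorMap(cv2.resize(np.clip(zz*2500,0,255).astype(np.uint8),None,fx=2.7,fy=2.7,interpolation=0),cv2.COLORMAP_JET)
cv2.imwrite("pics/crop.png",np.vstack([big,d]))
E
```

```text
429.6916906582742 -0.09689037357800405
plate [ 299  165  106   90 3682] ((0.5228641033172607, -0.09046521782875061), (0.14866949617862701, 0.2200004756450653), 22.209569931030273) 0.02320378202964757
-0.01 11465
0.02 943
rim [0.45887713 0.18968917 0.01800834] [0.58585662 0.46918507 0.04146367] ((0.523881733417511, 0.3293748199939728), (0.27267399430274963, 0.11231669038534164), 85.99840545654297)
side rim [ 222  240   91  133 2501] ((0.5229451060295105, 0.333828866481781), (0.2715088129043579, 0.11292366683483124), 85.87240600585938)
```

View pics/crop.png

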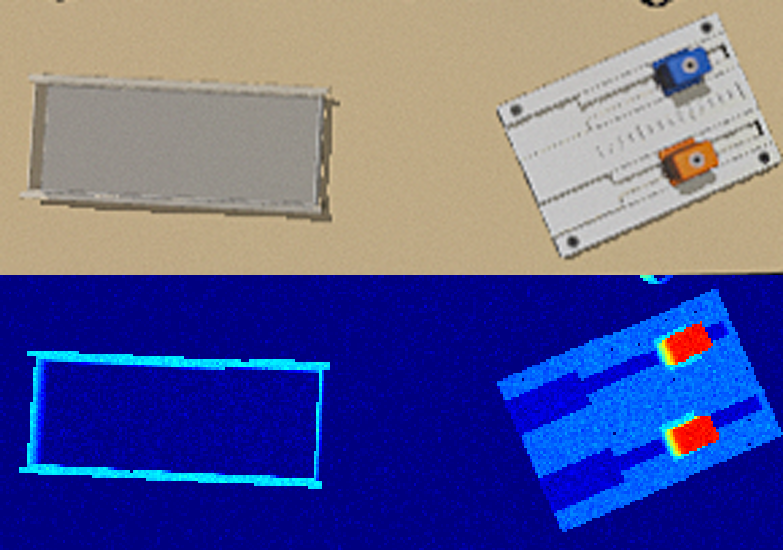

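The fits match the given sizes: plate centre (0.523,-0.0905), yaw 22.2°; tray centre (0.5235,0.3315), yaw -4°. The orange stop is in the x=-38 slot. I'll swing over to it.

>>> move_arm(
  deltas=[
    [[0.034,0,-0.033,0],[0.068,0,-0.066,0],[0.102,0,-0.099,0],[0.136,0,-0.132,0],[0.169,0,-0.1645,0]],
  ],
)

```text
time: 0.7
ee_pos: [0.2918, 0.3019, 0.2312]
tcp_rot: [-90.0, -0.0, -20.1]
wrist_force: [0.7, 0.4, 0.2]
opening: 0.0852
```

```bash
python3 - <<'E'
from h import *
t=np.radians(22.2);R=np.array([[np.cos(t),-np.sin(t)],[np.sin(t),np.cos(t)]]);p=np.array([.523,-.0905])
for n in("top","side"):
    c=camera(n);P=pts(c);m=(abs(P[...,0]-.53)<.09)&(abs(P[...,1]+.12)<.06)&(P[...,2]>.080)&(P[...,2]<.096)
    L=(P[m][:,:2]-p)@R
    for nm,g in(("orange",L[L[:,0]<0]),("blue",L[L[:,0]>0])):
        if len(g):print(n,nm,len(g),g.mean(0),np.percentile(g,[3,97],axis=0), p+R@[-.038,g[:,1].mean()])
E
```

```text
top orange 156 [-0.03760091 -0.02215032] [[-0.04850968 -0.03822163]
 [-0.02673258 -0.00627263]] [ 0.49618621 -0.12536628]
top blue 154 [ 0.03611904 -0.0491285 ] [[ 0.0252018  -0.06586581]
 [ 0.04725813 -0.03340278]] [ 0.50637967 -0.15034458]
side orange 95 [-0.0354189 -0.0134362] [[-0.04743878 -0.03386696]
 [-0.02540745  0.00025599]] [ 0.49289366 -0.11729813]
side blue 91 [ 0.04028181 -0.04144904] [[ 0.02901384 -0.06237351]
 [ 0.05030232 -0.02766636]] [ 0.50347806 -0.1432344 ]
```

>>> move_arm(
  deltas=[
    [[0.034,0,-0.033,0],[0.068,0,-0.066,0],[0.102,0,-0.099,0],[0.136,0,-0.132,0],[0.169,0,-0.165,0]],
  ],
)

```text
time: 1.3
ee_pos: [0.3938, 0.0892, 0.2313]
tcp_rot: [-90.0, -0.0, -20.1]
wrist_force: [1.4, 1.4, 0.7]
opening: 0.0853
```

>>> move_arm(
  deltas=[
    [[0.034,0,-0.033,-8.4],[0.068,0,-0.066,-16.9],[0.102,0,-0.099,-25.4],[0.136,0,-0.132,-33.9],[0.1695,0,-0.165,-42.3]],
  ],
)

```text
time: 1.8
ee_pos: [0.4886, -0.1073, 0.2313]
tcp_rot: [-90.0, -0.0, 18.0]
wrist_force: [1.7, 0.6, -0.4]
opening: 0.0852
```

>>> move_arm(
  deltas=[
    [[0,0,0,0],[0,0,0,0]],
  ],
)

```text
time: 2.0
ee_pos: [0.488, -0.1063, 0.2307]
tcp_rot: [-89.9, 0.1, 17.4]
wrist_force: [-0.7, 0.3, 0.1]
opening: 0.0854
```

```bash
python3 - <<'E'
from h import *
c=camera("wrist");cv2.imwrite("pics/w1.png",c["color"]);P=pts(c);o=get_obs();print(o["time"],o["q"].round(1),o["ee_pos"],o["tcp_rot"])
t=np.radians(22.2);R=np.array([[np.cos(t),-np.sin(t)],[np.sin(t),np.cos(t)]]);p=np.array([.523,-.0905])
m=(abs(P[...,0]-.53)<.09)&(abs(P[...,1]+.12)<.06)&(P[...,2]>.080)&(P[...,2]<.096)
L=(P[m][:,:2]-p)@R
for nm,g in(("orange",L[L[:,0]<0]),("blue",L[L[:,0]>0])):
    if len(g):print(nm,len(g),g.mean(0),np.percentile(g,[2,98],axis=0),p+R@((np.percentile(g,2,axis=0)+np.percentile(g,98,axis=0))/2),cv2.minAreaRect(g.astype(np.float32)))
E
```

```text
2.05 [-12.2  -2.    3.   95.    0.  -29.7] [ 0.48777047 -0.10551891  0.2310196 ] [-8.99554265e+01  4.27573739e-02  1.75027197e+01]
orange 975 [-0.04026227 -0.02067613] [[-0.0511255  -0.03786937]
 [-0.02833446 -0.00373866]] [ 0.49407578 -0.12477343] ((-0.03938388451933861, -0.021039720624685287), (0.036048486828804016, 0.02408340759575367), 89.69830322265625)
blue 842 [ 0.03459279 -0.04803406] [[ 0.02455572 -0.06532075]
 [ 0.04707841 -0.03113608]] [ 0.57438463 -0.12162012] ((0.0361175537109375, -0.048676759004592896), (0.03586326166987419, 0.023936325684189796), 89.54803466796875)
```

View pics/w1.png

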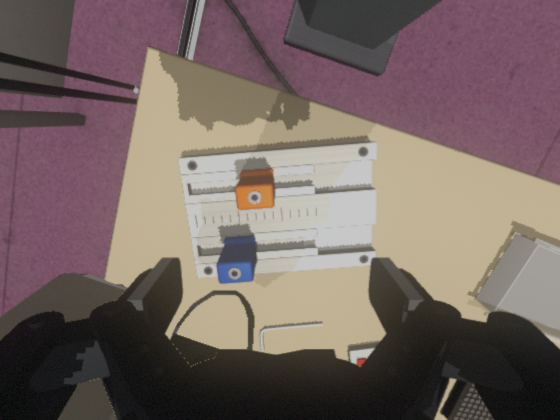

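Wrist view: orange top at (255,190), blue at (236,262), with the lips ending at about column 315 and the open end to the right. The wrist, top and slot-model positions for orange agree within 2 mm, at about (0.495,-0.1246). The turn was limited to 17.5°. I'll finish it and descend.

>>> move_arm(
  deltas=[
    [[0.0012,0,-0.02,-4.7],[0.0012,0.03,-0.02,-4.7],[0.0012,0.06,-0.02,-4.7],[0.0012,0.09,-0.02,-4.7],[0.0012,0.11,-0.02,-4.7]],
  ],
)

```text
time: 2.55
ee_pos: [0.4942, -0.1228, 0.1196]
tcp_rot: [-89.9, 0.0, 22.4]
wrist_force: [0.0, -0.9, -0.2]
opening: 0.0854
```

>>> move_arm(
  deltas=[
    [[0,0.01,0,0],[0,0.01,0,0]],
  ],
)

```text
time: 2.75
ee_pos: [0.4945, -0.1235, 0.1107]
tcp_rot: [-89.9, 0.1, 22.4]
wrist_force: [-0.5, -0.2, 0.9]
opening: 0.0858
```

```bash
python3 - <<'E'
from h import *
o=get_obs();print(o["time"],o["ee_pos"],o["tcp_rot"],o["q"].round(1))
E
```

```text
2.75 [ 0.49445991 -0.12345043  0.11070419] [-8.99485009e+01  5.99109948e-02  2.23650762e+01] [-14.   -1.1  -9.5  81.7   0.  -36.4]
```

>>> move_arm(
  deltas=[
    [[0.0005,0.025,-0.001,0.2],[0.0005,0.045,-0.001,0.2],[0.0005,0.057,-0.001,0.2],[0.0005,0.0625,-0.001,0.2],[0.0005,0.0625,-0.001,0.2]],
  ],
)

```text
time: 3.25
ee_pos: [0.496, -0.1253, 0.0492]
tcp_rot: [-90.0, -0.0, 22.1]
wrist_force: [0.4, -0.7, -0.3]
opening: 0.0853
```

>>> move_arm(
  deltas=[
    [[0,0,0,0],[0,0,0,0],[0,0,0,0],[0,0,0,0],[0,0,0,0]],
  ],
  claw=0.03,
  newtons=40,
)

```text
time: 3.75
ee_pos: [0.4962, -0.1255, 0.0495]
tcp_rot: [-90.0, -0.0, 22.1]
wrist_force: [-0.0, 0.8, 3.2]
opening: 0.0359
```

>>> move_arm(
  deltas=[
    [[0,0,0,0],[0,0,0,0],[0,0,0,0]],
  ],
)

```text
time: 4.05
ee_pos: [0.4962, -0.1255, 0.0494]
tcp_rot: [-90.0, -0.0, 22.1]
wrist_force: [-1.7, 0.5, 6.1]
opening: 0.0352
```

Gripped at 36 mm, as expected. Now sliding along +tool z, raised 1 mm within the 3 mm vertical play.

>>> move_arm(
  deltas=[
    [[0,-0.001,0,0],[0,-0.001,0.007,0],[0,-0.001,0.015,0],[0,-0.001,0.022,0],[0,-0.001,0.03,0]],
  ],
)

```text
time: 4.55
ee_pos: [0.4841, -0.0968, 0.0496]
tcp_rot: [-90.0, 0.0, 22.1]
wrist_force: [0.1, -0.1, -1.8]
opening: 0.0357
```

>>> move_arm(
  deltas=[
    [[0,0,0.01,0],[0,0,0.02,0],[0,0,0.03,0],[0,0,0.035,0],[0,0,0.035,0]],
  ],
)

```text
time: 5.05
ee_pos: [0.4712, -0.0645, 0.05]
tcp_rot: [-90.0, -0.0, 22.2]
wrist_force: [-0.3, 0.1, -2.6]
opening: 0.0357
```

```bash
cat >> h.py <<'E'
t=np.radians(22.2);R=np.array([[np.cos(t),-np.sin(t)],[np.sin(t),np.cos(t)]]);p=np.array([.523,-.0905])
E
python3 - <<'E'
from h import *
o=get_obs();print(o["time"],o["ee_pos"],(o["ee_pos"][:2]-p)@R,o["tcp_rot"],o["wrist_force"],o["torque"])
E
```

```text
5.05 [ 0.47122401 -0.06454372  0.04995512] [-0.03813053  0.04359524] [-9.00044052e+01 -8.10307996e-03  2.21761700e+01] [-0.29174827  0.06765666 -2.55227692] [ 0.01139421 -0.00471085 -0.00446427]
```

>>> move_arm(
  deltas=[
    [[0,0,0.01,0],[0,0,0.02,0],[0,0,0.028,0],[0,0,0.0315,0],[0,0,0.0315,0]],
  ],
)

```text
time: 5.55
ee_pos: [0.4594, -0.0355, 0.0499]
tcp_rot: [-90.0, -0.0, 22.2]
wrist_force: [0.3, 0.6, -1.9]
opening: 0.0359
```

```bash
python3 - <<'E'
from h import *
c=camera("side");cv2.imwrite("pics/s2.png",cv2.resize(c["color"][130:260,210:390],None,fx=4,fy=4,interpolation=cv2.INTER_CUBIC))
o=get_obs();print(o["time"],o["ee_pos"],(o["ee_pos"][:2]-p)@R,o["wrist_force"])
E
```

```text
5.6 [ 0.45957823 -0.03580287  0.04994395] [-0.03805355  0.07460579] [-0.29302453 -0.0223844  -1.02875671]
```

View pics/s2.png

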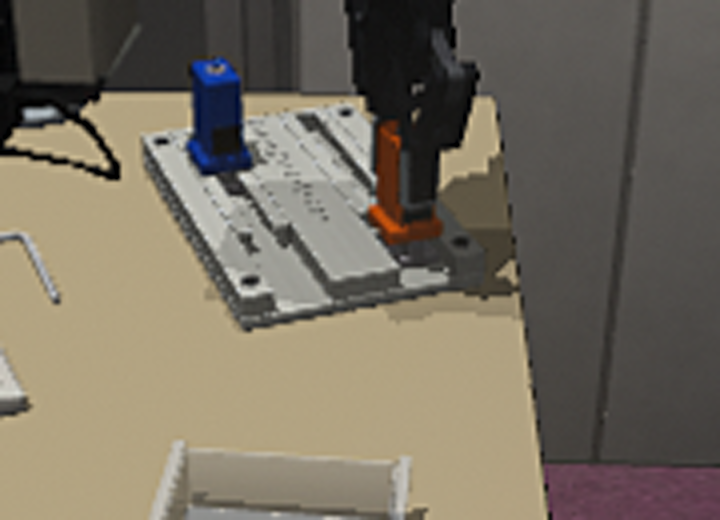

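The side view shows the orange stop at crop (405,225), in the cut-away area near the open end, and blue still in place. Lifting straight up.

>>> move_arm(
  deltas=[
    [[0,-0.008,0,0],[0,-0.02,0,0],[0,-0.04,0,0],[0,-0.07,0,0],[0,-0.1,0,0]],
  ],
)

```text
time: 6.1
ee_pos: [0.4595, -0.0363, 0.1519]
tcp_rot: [-90.0, -0.0, 22.1]
wrist_force: [0.5, -0.1, -2.5]
opening: 0.0355
```

>>> move_arm(
  deltas=[
    [[0,-0.005,0,0],[0,-0.005,0,0]],
  ],
)

```text
time: 6.3
ee_pos: [0.4603, -0.0362, 0.1563]
tcp_rot: [-90.1, -0.1, 22.1]
wrist_force: [-0.5, 0.5, -2.6]
opening: 0.0355
```

```bash
python3 - <<'E'
from h import *
o=get_obs();print(o["time"],o["ee_pos"],o["tcp_rot"],o["wrist_force"])
y=np.radians(o["tcp_rot"][2]);d=np.array([.5235,.3315])-o["ee_pos"][:2];print("tool x,z",d@[np.cos(y),np.sin(y)],d@[-np.sin(y),np.cos(y)])
E
```

```text
6.3 [ 0.46033525 -0.03624357  0.15634514] [-90.068541    -0.13264961  22.10816746] [-0.47820989  0.54370177 -2.5948118 ]
tool x,z 0.1969231845892194 0.3169327654218952
```

>>> move_arm(
  deltas=[
    [[0.012,0,0.019,0],[0.028,0,0.045,0],[0.045,0,0.072,0],[0.062,0,0.1,0],[0.079,0,0.127,0]],
  ],
)

```text
time: 6.8
ee_pos: [0.4844, 0.1125, 0.1535]
tcp_rot: [-90.0, 0.1, 22.1]
wrist_force: [-0.3, -0.1, -1.2]
opening: 0.0354
```

>>> move_arm(
  deltas=[
    [[0.017,0,0.027,0],[0.034,0,0.054,0],[0.05,0,0.08,0],[0.066,0,0.106,0],[0.079,0,0.127,0]],
  ],
)

```text
time: 7.3
ee_pos: [0.5098, 0.2601, 0.1532]
tcp_rot: [-90.0, 0.1, 22.2]
wrist_force: [-0.7, -0.0, -1.8]
opening: 0.0354
```

>>> move_arm(
  deltas=[
    [[0.01,0,0.016,5],[0.02,0,0.032,11],[0.028,0,0.045,17],[0.034,0,0.055,22],[0.039,0,0.063,26]],
  ],
)

```text
time: 7.8
ee_pos: [0.5222, 0.3322, 0.153]
tcp_rot: [-90.1, 0.1, -4.1]
wrist_force: [0.4, 0.1, -2.0]
opening: 0.0356
```

>>> move_arm(
  deltas=[
    [[0,0,0,0],[0,0,0,0]],
  ],
)

```text
time: 8.0
ee_pos: [0.5223, 0.3314, 0.1537]
tcp_rot: [-90.1, 0.1, -3.7]
wrist_force: [0.2, -0.5, -1.9]
opening: 0.0356
```

```bash
python3 - <<'E'
from h import *
o=get_obs();print(o["time"],o["ee_pos"],o["tcp_rot"],o["wrist_force"],o["opening"])
c=camera("side");cv2.imwrite("pics/s3.png",cv2.resize(c["color"][150:400,190:390],None,fx=2.4,fy=2.4))
P=pts(c);hsv=cv2.cvtColor(c["color"],cv2.COLOR_BGR2HSV);m=(hsv[...,0]>=3)&(hsv[...,0]<=20)&(hsv[...,1]>140)&(hsv[...,2]>60)&(P[...,0]>.4)&(P[...,1]>.2)&(P[...,1]<.45)
Q=P[m];print(len(Q),np.percentile(Q,[2,50,98],axis=0))
E
```

```text
8.0 [0.52228434 0.33139644 0.15366506] [-9.00731716e+01  8.68487627e-02 -3.74543598e+00] [ 0.16154813 -0.45217183 -1.8756803 ] 0.035608689195088694
361 [[0.50494995 0.32147053 0.1318863 ]
 [0.51175964 0.34930435 0.14012825]
 [0.53799537 0.35287496 0.19285375]]
```

View pics/s3.png

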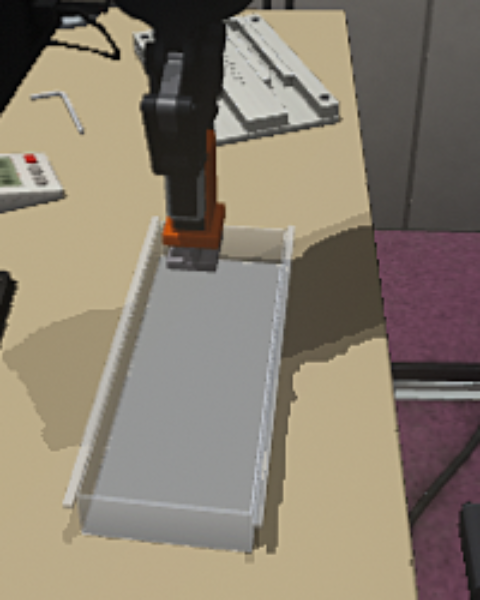

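The stop hangs upright over the middle of the tray, with the foot at z≈0.112-0.115. Lowering, slowly at the end.

>>> move_arm(
  deltas=[
    [[0,0.03,0,0],[0,0.06,0,0],[0,0.085,0,0],[0,0.1,0,0],[0,0.104,0,0]],
  ],
)

```text
time: 8.55
ee_pos: [0.5219, 0.3309, 0.0491]
tcp_rot: [-90.1, 0.1, -3.9]
wrist_force: [-0.1, 0.7, -0.9]
opening: 0.0358
```

>>> move_arm(
  deltas=[
    [[0,0,0,0],[0,0.002,0,0],[0,0.002,0,0],[0,0.004,0,0],[0,0.004,0,0]],
  ],
)

```text
time: 9.05
ee_pos: [0.5228, 0.3319, 0.0471]
tcp_rot: [-90.0, -0.0, -3.9]
wrist_force: [0.8, -0.1, -1.2]
opening: 0.036
```

>>> move_arm(
  deltas=[
    [[0,0.0005,0,0],[0,0.001,0,0],[0,0.001,0,0],[0,0.001,0,0]],
  ],
)

```text
time: 9.45
ee_pos: [0.5226, 0.3319, 0.0458]
tcp_rot: [-90.0, 0.0, -3.9]
wrist_force: [0.8, 0.2, -2.3]
opening: 0.0357
```

>>> move_arm(
  deltas=[
    [[0,0.001,0,0],[0,0.0015,0,0],[0,0.0015,0,0],[0,0.0015,0,0]],
  ],
)

```text
time: 9.85
ee_pos: [0.5226, 0.3318, 0.0443]
tcp_rot: [-90.0, 0.0, -3.9]
wrist_force: [0.0, 0.0, -1.7]
opening: 0.0354
```

>>> move_arm(
  deltas=[
    [[0,0.0005,0,0],[0,0.001,0,0],[0,0.001,0,0],[0,0.001,0,0]],
  ],
)

```text
time: 10.25
ee_pos: [0.5227, 0.3319, 0.0436]
tcp_rot: [-90.0, -0.0, -3.9]
wrist_force: [-0.1, 0.3, 0.5]
opening: 0.0351
```

>>> move_arm(
  deltas=[
    [[0,0.0005,0,0],[0,0.0005,0,0],[0,0.0005,0,0]],
  ],
)

```text
time: 10.55
ee_pos: [0.5227, 0.3319, 0.0435]
tcp_rot: [-90.0, -0.0, -3.9]
wrist_force: [-0.8, -0.2, 4.8]
opening: 0.0357
```

On the floor (+4.8 N). Releasing: open partway first, then fully, and rise.

>>> move_arm(
  deltas=[
    [[0,0,0,0],[0,0,0,0],[0,0,0,0],[0,0,0,0],[0,0,0,0]],
  ],
  claw=0.075,
)

```text
time: 11.05
ee_pos: [0.5226, 0.3318, 0.0427]
tcp_rot: [-90.0, 0.0, -3.9]
wrist_force: [0.5, 0.7, 0.1]
opening: 0.0747
```

>>> move_arm(
  deltas=[
    [[0,-0.01,0,0],[0,-0.03,0,0],[0,-0.06,0,0],[0,-0.1,0,0],[0,-0.14,0,0]],
  ],
)

```text
time: 11.55
ee_pos: [0.5223, 0.3316, 0.1849]
tcp_rot: [-90.0, -0.0, -3.9]
wrist_force: [0.3, 0.2, 1.2]
opening: 0.075
```

>>> move_arm(
  deltas=[
    [[0,-0.02,0,0],[-0.05,-0.02,0,0],[-0.1,-0.02,0,0],[-0.15,-0.02,0,0],[-0.18,-0.02,0,0]],
  ],
)

```text
time: 12.05
ee_pos: [0.3404, 0.3438, 0.204]
tcp_rot: [-89.9, -0.0, -3.8]
wrist_force: [0.7, 0.4, -0.4]
opening: 0.0748
```

>>> move_arm(
  deltas=[
    [[0,0,0,0],[0,0,0,0]],
  ],
)

```text
time: 12.25
ee_pos: [0.343, 0.3443, 0.204]
tcp_rot: [-89.9, -0.1, -3.8]
wrist_force: [0.1, -0.4, -0.1]
opening: 0.0751
```

```bash
python3 - <<'E'
from h import *
o=get_obs();print(o["time"],o["ee_pos"],o["wrist_force"],o["opening"])
for n in("side","top"):
    c=camera(n);cv2.imwrite(f"pics/{n}9.png",c["color"]);P=pts(c)
    hsv=cv2.cvtColor(c["color"],cv2.COLOR_BGR2HSV);m=(hsv[...,0]>=3)&(hsv[...,0]<=20)&(hsv[...,1]>140)&(hsv[...,2]>60)&(P[...,0]>.45)&(P[...,1]>.2)&(P[...,1]<.45)&(P[...,0]<.6)
    Q=P[m];print(n,len(Q),np.percentile(Q,[2,50,98],axis=0).round(3).tolist())
    m=(abs(P[...,0]-.53)<.09)&(abs(P[...,1]+.12)<.06)&(P[...,2]>.080)&(P[...,2]<.096)
    print("blue top",((P[m][:,:2]-p)@R).mean(0),m.sum())
E
```

```text
12.25 [0.3429586  0.34428244 0.20398043] [ 0.13528421 -0.42427279 -0.13875628] 0.07507771194046944
side 669 [[0.506, 0.32, 0.023], [0.52, 0.351, 0.065], [0.537, 0.354, 0.084]]
blue top [ 0.0403956  -0.04101411] 93
top 181 [[0.508, 0.313, 0.023], [0.52, 0.325, 0.08], [0.536, 0.347, 0.084]]
blue top [ 0.03606799 -0.04931826] 152
```

View pics/side9.png

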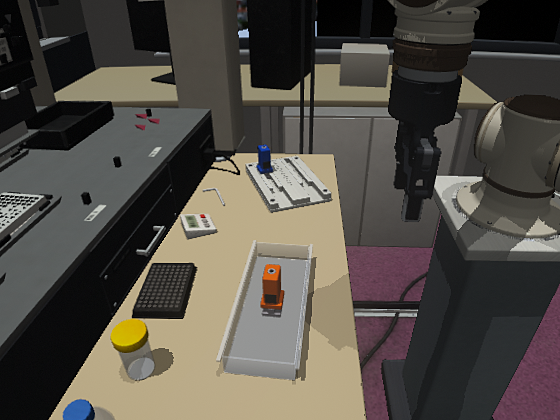

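The orange stop stands upright in the tray at (272,288), with its top at z≈0.082. Blue is unmoved at (264,158) and the robot is clear of everything. Handing in.

```bash
python3 -c "
from h import *
print(job_done())"
```

```text
the job is handed in; nothing more can be done
None
```

I slid the orange stop about 97 mm along its slot to the open end, lifted it straight out there and set it down near the middle of the tray. I handed the job in at about 12.4 s of the 42 s allowed.

- **Orange stop:** the last side and top views show it upright near (0.522, 0.332). Its top is at about 0.08 m, which matches 80 mm plus the 2 mm tray floor.
- **Blue stop:** it is where it was. Its measured top centre moved less than 0.5 mm between the first and last look in each camera.
- **Forces:** wrist force readings stayed within about 6 N. The gripper is open and well clear of everything.
- **Disagreement:** the side and top cameras differed by up to 9 mm on the stops' position along the slot. I used the top and wrist views, which agreed with each other, and the grasp closed on the stop at the expected 36 mm.
- **Mishap:** one turn of the tool came up about 5° short before the grasp, and I corrected it in the next move. No check failed.

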